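# Put two balloon weights back in their organiser pockets

### The job

Put the plain round balloon weight and the plain oblong balloon weight away in the organiser tray, each standing upright and fully down in the empty pocket of its own shape. The star-shaped weight and the tins are not part of the job.

Things in the scene. Friction and masses are not known exactly. Their poses are not given: they have to be found in the camera images.
- weight_round: round balloon weight: plain upright cylinder of hard dark grey silicone, 52 mm diameter, 45 mm high, flat top, about 0.17 kg, loose on the grey shelf. Origin at the centre of its underside, z up along its axis. A round tin nearby is metal, wider (74 mm) and lower (30 mm); a six-armed star weight nearby is of the same silicone, 66 mm across and 40 mm high.
- weight_oblong: oblong balloon weight: plain block of the same dark grey silicone, 70 mm long (its x) by 30 mm wide (its y) by 45 mm high, about 0.17 kg, loose on the grey shelf at any yaw. Origin at the centre of its underside, z up.
- nest_round: white plastic block 100 x 100 x 16 mm fixed on a low grey tray, with a round pocket of 68 mm diameter, 12 mm deep, open at the top, in its middle. Origin at the centre of the block's underside, z up: pocket floor 4 mm, rim 16 mm above the origin. One of three such blocks in a row, in any order, along their x axes, 102 mm apart.
- nest_oblong: block like nest_round's on the same tray, with an oblong pocket 86 mm long (its x) by 46 mm wide (its y), 12 mm deep, in its middle. Origin at the centre of the block's underside, z up: pocket floor 4 mm, rim 16 mm above the origin. The third block has a square pocket, filled by a metal tin 26 mm high.

How it is judged:
By the outcome, as a careful person would: the job done as asked, in the order asked, and still so for the second after the job is handed in, with the robot touching nothing.
It also fails if it takes over 61 s, if anything falls off the work surface, if the arm or the gripper's body presses on something with over 40 N, if the wrist force passes 120 N, or if a joint passes its speed limit or range.

### The arm

A 7-joint arm with a two-finger parallel gripper is mounted at the origin on the work surface. World frame = base frame: x ahead of the robot, y to its left, z up, the work surface at z = 0. Lengths are in m, angles in rad, forces in N, time in s.
With the tool pointing down it reaches from about 0.425 to 0.875 m from the base axis. Payload 4.7 kg.
Tool frame: the origin (TCP) lies midway between the tips of the shut fingers; the grasp point (between the pads) lies 19 mm behind it (ctrl.grip_point_offset is the distance from the TCP to the grasp point, in m); z points along the fingers, y is the line along which they close (so a half turn about z gives the same grasp; the last joint's range is limited). The gripper opens to 87 mm and grips with 3 to 60 N. Pads are 19 mm wide; open, the fingers measure 117 mm over their backs; the gripper's body (75 mm by 190 mm) begins 51 mm behind the grasp point.
Start: joints at [1.215, 0.321, -0.07, 1.45, 0.023, 1.371, -0.057], TCP at [0.235, -0.606, 0.223] pointing down, gripper open.
Joint ranges: [-2.86, 2.86], [-0.3, 2.09], [-1.38, 1.24], [0.06, 2.45], [-1.56, 4.7], [0.09, 2.05], [-2.69, 2.69]. Speed limits (rad/s): [2.57, 2.57, 3.14, 3.14, 3.14, 3.14, 3.14].

### API

Orientations are given as a rotation vector (axis times angle).
In Python, from bench import ctrl gives the robot as it stands.
- The arm moves only by the tool move_arm, never from a script. Its argument "increments" is text: rows parted by semicolons, each of 7 numbers parted by spaces: the shift along the world's x, y, z in mm, then the turn, a rotation vector about the world's x, y, z in degrees, then the closure in counts, from 0 (fully open) to 255 (shut). A call has exactly 8 rows; each row shifts and turns the commanded pose from where the row before left it; what a row does not reach is not made up. A row lasts 1/12 s, in which the tool goes at most 41.7 mm and 7.16 degrees, less where a joint would pass 70% of its speed; a pose out of reach is approached as far as the arm can. A call with a gripper value outside its range is refused whole. The fingers move at their own pace and stop on an object; "grip_force" is the grip in N (left out, the last holds). Time passes only in rows, so rows that do not move let the fingers close, or fill a call up. It gives the time, the measured TCP pose, the force, the opening and the grip force at its end, in the units of the state.
- ctrl.get_state(): the state, without advancing time (a new reading comes with each control period).
- ctrl.get_image(name): name is "scene" or "top" or "wrist"; returns a dict with "frame" (480x640x3 uint8, red, green, blue), "depth" (480x640 float32, m along the optical axis (not along the pixel's ray), 0 where there is no reading), "fx", "fy", "cx", "cy" (pixels), "position" and "orientation" of the camera in the world. Camera axes: x right, y down, z forward; pixel columns grow to the right and rows downward; lengths in m; the calibration is good to about 2 mm. A picture is of the moment at which its call begins.
- ctrl.close_job(): hands the job in; it is judged then, once.
Trained networks look in a picture, given as the dict that the camera call returned (one of the last four; its "shot" number tells which), for a name from the list of things; names that differ only in an ending like _2 or _b are one class to them, and where a whole thing is asked for, a point or a joint stands for the part that bears it (a point fixed in the world has none). Each returns a list of dicts, best first, with "score" (0 to 1); they miss things now and then, are a little off and sometimes report something else, mostly with a low value. They report only what shows in the picture. A call takes as long as a camera call.
- ctrl.find_in(target, picture): "centre" ([x, y, z] in m, in world coordinates, good to about 4 mm: the middle of the surface that is visible of it).
- ctrl.silhouettes(target, picture): "region" (480x640 bool, what is visible of it).
The state is a dict: "time": time; "joint_positions": joint angles; "qd": joint speeds; "joint_torque": joint torques, N m; "position": TCP position; "tool_rot": TCP orientation; "ft_force": force on the tool from outside, world axes, zero at the start; "torque": the same for the moment, N m; "grip_width": opening from 0.0 (shut) to 1.0 (fully open); "grip_force": force on a finger pad.
Only numpy, scipy, OpenCV 4.12 (cv2) and the standard library are available. Lean on these libraries where they do the work, as an engineer would, in place of code of your own. Each camera call takes 0.05 s, during which the arm holds its last target. There are 200 camera calls.

## Working session

There is one attempt and no reset: what is moved stays moved. The work goes in short steps, Python scripts to look and compute and a tool call to move; the robot and the scene stay as the last step left them, time stands still between calls to the robot, and variables do not carry over. Pictures are saved under pics/ and viewed, at most 10 in all, crops included, and the job is handed in when it is done.

Besides the shell and the picture viewer there is one more tool, called as a command line: name --argument value ..., lists and objects as JSON in quotes. move_arm: Moves the arm, as the interface text tells. Its arguments: {"type":"object","properties":{"increments":{"type":"string"},"grip_force":{"type":"number"}},"required":["increments"]}

```bash
mkdir -p pics
cat > h.py <<'E'
from bench import ctrl
import numpy as np, cv2
from scipy.spatial.transform import Rotation as R
def cloud(p):
    v,u=np.mgrid[:480,:640]; d=p['depth']
    c=np.stack([(u-p['cx'])/p['fx']*d,(v-p['cy'])/p['fy']*d,d],-1)
    o=np.array(p['orientation'],float)
    M=R.from_rotvec(o).as_matrix() if o.shape==(3,) else (o if o.shape==(3,3) else R.from_quat(o).as_matrix())
    return c@M.T+np.array(p['position'])
def save(p,n): cv2.imwrite('pics/'+n,p['frame'][:,:,::-1])
E
python3 - <<'E'
from h import *
np.set_printoptions(precision=4,suppress=True)
s=ctrl.get_state();print(s)
for n in ['top','scene']:
    p=ctrl.get_image(n);save(p,n+'1.png');print(n,p['position'],p['orientation'])
    C=cloud(p)
    for t in ['weight_round','weight_oblong','nest_round','nest_oblong']:
        for r in ctrl.find_in(t,p)[:3]:print(t,'find',r['centre'],r['score'])
        for r in ctrl.silhouettes(t,p)[:2]:
            m=r['region']&(p['depth']>0);q=C[m]
            if len(q)<20: continue
            zt=np.percentile(q[:,2],95);top=q[q[:,2]>zt-.006]
            rc=cv2.minAreaRect((top[:,:2]*1000).astype(np.float32))
            v,u=np.nonzero(m)
            print(t,'sil',round(r['score'],2),len(q),'px',u.mean(),v.mean(),'z',np.percentile(q[:,2],[5,50,95]),rc)
E
```

```text
{'time': 0.0, 'joint_positions': array([ 1.2151,  0.3218, -0.0701,  1.4517,  0.0226,  1.3708, -0.0569]), 'qd': array([ 0.0018,  0.    ,  0.0008, -0.0011, -0.0001, -0.0008,  0.0002]), 'joint_torque': array([ -0.0002, -49.1277,  -0.4034, -31.2523,  -0.0639,   0.0438,
         0.0002]), 'position': array([ 0.2346, -0.6056,  0.2215]), 'tool_rot': array([-3.0862, -0.5772,  0.0008]), 'ft_force': array([ 0.0657,  0.2034, -0.7991]), 'torque': array([ 0.0257, -0.0475,  0.0073]), 'grip_force': 0.0, 'grip_width': 1.0015988999591248}
top [ 0.4855 -0.0206  0.7815] [-2.1952  2.1419 -0.0738]
weight_round find [0.5908, -0.2308, 0.044] 0.66
weight_round sil 0.64 1330 px 481.50676691729325 214.0375939849624 z [0.0107 0.0455 0.0479] ((590.80078125, -237.8704833984375), (49.72810745239258, 51.69757843017578), 4.012880325317383)
weight_oblong find [0.4741, -0.0505, 0.0482] 0.68
weight_oblong find [0.5516, 0.2229, 0.0239] 0.5
weight_oblong sil 0.82 1019 px 350.67222767419037 293.46712463199214 z [0.0434 0.0459 0.048 ] ((473.3577575683594, -51.9715576171875), (67.54110717773438, 29.893999099731445), 3.9097
[... 465 characters left out ...]
nd [0.4838, -0.0465, 0.0413] 0.87
weight_oblong sil 0.97 906 px 297.7880794701987 218.2019867549669 z [0.0062 0.0422 0.0469] ((476.304443359375, -50.141151428222656), (72.16228485107422, 29.871482849121094), 4.313626766204834)
nest_round find [0.4496, 0.2253, 0.022] 0.98
nest_round sil 0.6 2798 px 445.2240886347391 269.1304503216583 z [0.0082 0.0206 0.0239] ((453.7850036621094, 224.67771911621094), (100.2630386352539, 105.16775512695312), 87.94611358642578)
nest_oblong find [0.5515, 0.221, 0.0229] 0.72
nest_oblong sil 0.85 3414 px 421.19068541300527 313.4525483304042 z [0.0078 0.0202 0.024 ] ((555.773193359375, 220.89300537109375), (100.26583099365234, 107.52056121826172), 88.09033966064453)
```

View pics/top1.png

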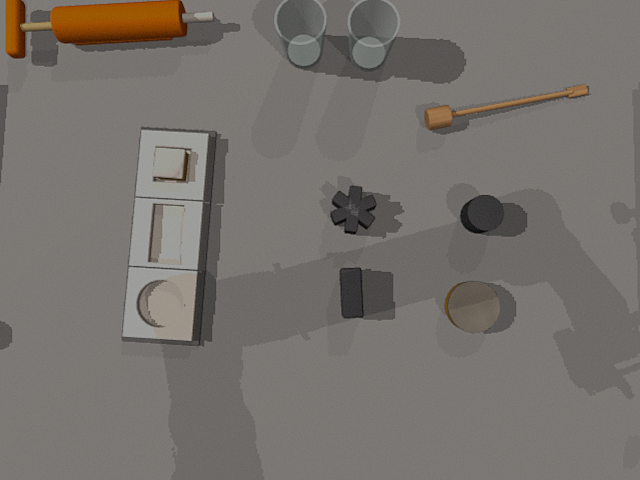

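View pics/scene1.png

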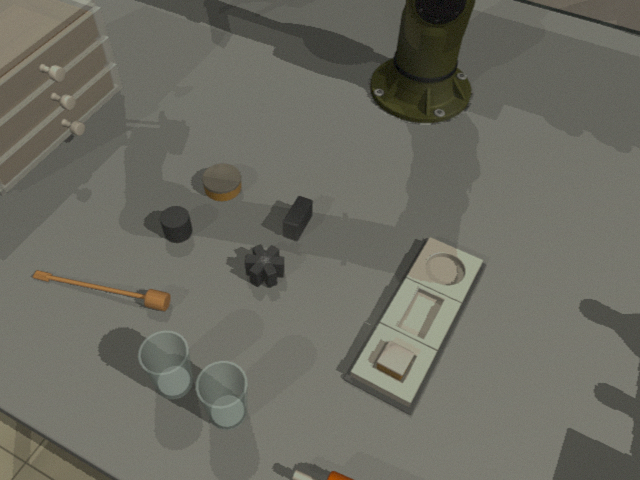

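The top view shows the round weight at px (482,214), the oblong weight at (351,293), the round pocket at (160,303) and the oblong pocket at (167,233). The scene view also shows a drawer cabinet at top left. I'll check where it and the glasses are before I move.

Run:
```python
from h import *
np.set_printoptions(precision=3,suppress=True)
p=ctrl.get_image('scene');C=cloud(p);d=p['depth']
for u,v in [(5,150),(5,185),(110,90),(90,15),(60,70),(78,128),(110,65),(20,40),(165,345),(220,370),(150,300)]:print(u,v,C[v,u])
p=ctrl.get_image('top');C=cloud(p)
# block tops & pocket
for u,v in [(160,303),(167,233),(132,335),(190,335),(175,150),(140,100),(350,380)]:print(u,v,C[v,u])
```

```text
5 150 [ 0.64  -0.569  0.094]
5 185 [ 0.673 -0.569  0.032]
110 90 [ 0.364 -0.566  0.036]
90 15 [ 0.353 -0.572  0.205]
60 70 [ 0.498 -0.526  0.19 ]
78 128 [ 0.504 -0.528  0.056]
110 65 [ 0.344 -0.567  0.086]
20 40 [ 0.493 -0.611  0.222]
165 345 [ 0.819 -0.091  0.066]
220 370 [0.819 0.008 0.08 ]
150 300 [ 0.749 -0.179  0.028]
160 303 [0.451 0.227 0.009]
167 233 [0.554 0.222 0.01 ]
132 335 [0.405 0.261 0.023]
190 335 [0.407 0.177 0.024]
175 150 [0.673 0.208 0.037]
140 100 [ 0.76   0.277 -0.002]
350 380 [ 0.346 -0.055  0.002]
```

move_arm --increments "3 38 3 0 0 -1.3 0;3 38 3 0 0 -1.3 0;3 38 3 0 0 -1.3 0;3 38 3 0 0 -1.3 0;28 22 0 0 0 -1.3 0;28 22 0 0 0 -1.3 0;28 22 0 0 0 -1.3 0;28 22 0 0 0 -1.3 0" --grip_force 20

```text
time: 1.67
position: [0.3599, -0.3649, 0.2352]
tool_rot: [3.127, 0.293, 0.001]
ft_force: [0.1, -1.5, -1.0]
grip_width: 1.002
grip_force: 0.0
```

move_arm --increments "29 16 -14 0 0 -1.4 0;29 16 -14 0 0 -1.4 0;29 16 -14 0 0 -1.4 0;29 16 -14 0 0 -1.4 0;29 16 -14 0 0 -1.4 0;29 16 -14 0 0 -1.4 0;29 16 -12 0 0 -1.4 0;29 16 0 0 0 -1.4 0"

```text
time: 2.33
position: [0.5904, -0.2368, 0.1355]
tool_rot: [-3.14, 0.014, 0.007]
ft_force: [-0.5, 0.4, 0.1]
grip_width: 1.003
grip_force: 0.0
```

```bash
cat > w.py <<'E'
from h import *
import sys
np.set_printoptions(precision=4,suppress=True)
p=ctrl.get_image('wrist');save(p,sys.argv[2]);C=cloud(p);t=sys.argv[1]
s=ctrl.get_state();print(s['time'],s['position'],s['tool_rot'],s['ft_force'],s['grip_width'],s['grip_force'])
M=R.from_rotvec(s['tool_rot']).as_matrix();print('toolY',np.degrees(np.arctan2(M[1,1],M[0,1])),'down',M[:,2])
for r in ctrl.silhouettes(t,p)[:2]:
    q=C[r['region']&(p['depth']>0)]
    if len(q)<20: continue
    zt=np.percentile(q[:,2],95);top=q[q[:,2]>zt-.006]
    v,u=np.nonzero(r['region'])
    print(r['score'],'px',u.mean(),v.mean(),zt,cv2.minAreaRect((top[:,:2]*1000).astype(np.float32)))
E
python3 w.py weight_round w1.png
```

```text
2.3833 [ 0.5972 -0.2304  0.1367] [-3.136   0.0038 -0.0048] [5.7547 3.0798 2.0673] 1.000850477495025 0.0
toolY -90.13947242235778 down [ 0.0031  0.0055 -1.    ]
0.78 px 310.9433824868014 238.79919898052066 0.04565138495203819 ((592.3098754882812, -237.70639038085938), (51.031097412109375, 50.531620025634766), 26.09504508972168)
```

move_arm --increments "1.5 0 -10 0 0 0 0;0 0 -20 0 0 0 0;0 0 -22 0 0 0 0;0 0 -22 0 0 0 0;0 0 -20 0 0 0 0;0 0 -14 0 0 0 0;0 0 -7 0 0 0 0;0 0 -3 0 0 0 0"

```text
time: 3.1
position: [0.5911, -0.2388, 0.0193]
tool_rot: [-3.141, 0.013, 0.003]
ft_force: [-0.3, 0.0, -0.7]
grip_width: 1.003
grip_force: 0.0
```

move_arm --increments "0 0 0 0 0 0 0;0 0 0 0 0 0 160;0 0 0 0 0 0 160;0 0 0 0 0 0 160;0 0 0 0 0 0 160;0 0 0 0 0 0 160;0 0 0 0 0 0 160;0 0 0 0 0 0 160"

```text
time: 3.77
position: [0.5925, -0.2382, 0.0208]
tool_rot: [3.141, -0.011, 0.0]
ft_force: [0.2, 0.1, 0.8]
grip_width: 0.591
grip_force: 20.0
```

move_arm --increments "0 0 20 0 0 0 160;0 0 35 0 0 0 160;0 0 35 0 0 0 160;-6 20 0 0 0 0 160;-11 35 0 0 0 0 160;-12 38 0 0 0 0 160;-12 38 0 0 0 0 160;-12 38 0 0 0 0 160" --grip_force 25

```text
time: 4.43
position: [0.5381, -0.0675, 0.1101]
tool_rot: [-3.142, 0.012, 0.001]
ft_force: [0.9, 1.4, -1.5]
grip_width: 0.589
grip_force: 25.0
```

move_arm --increments "-12 40 0 0 0 0 160;-12 40 0 0 0 0 160;-12 40 0 0 0 0 160;-12 40 0 0 0 0 160;-12 40 0 0 0 0 160;-12 40 0 0 0 0 160;-10 34 0 0 0 0 160;-6 20 0 0 0 0 160"

```text
time: 5.1
position: [0.449, 0.2291, 0.1107]
tool_rot: [-3.14, 0.003, 0.001]
ft_force: [0.2, -0.2, -1.3]
grip_width: 0.593
grip_force: 25.0
```

move_arm --increments "0 0 -10 0 0 0 160;0 0 -10 0 0 0 160;0 0 -10 0 0 0 160;0 0 -5 0 0 0 160;0 0 0 0 0 0 160;0 0 0 0 0 0 160;0 0 0 0 0 0 160;0 0 0 0 0 0 160"

```text
time: 5.77
position: [0.4522, 0.2241, 0.076]
tool_rot: [-3.141, 0.013, -0.001]
ft_force: [-0.8, -1.1, -2.6]
grip_width: 0.586
grip_force: 25.0
```

```bash
python3 w.py nest_round w2.png
```

```text
5.8167 [0.4521 0.2242 0.0761] [-3.1414  0.0124 -0.0014] [ 0.1249 -0.6775 -1.9067] 0.5870746730080061 25.000083741615526
toolY -90.45101653953319 down [ 0.0009  0.0002 -1.    ]
0.91 px 310.5903814262023 221.85572139303483 0.022568023736304614 ((469.5257568359375, 223.54371643066406), (100.45503997802734, 69.43415832519531), 87.99632263183594)
```

View pics/w2.png

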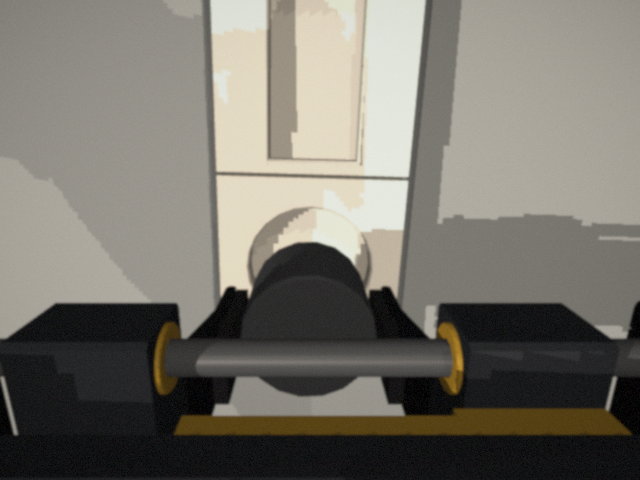

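The weight is held in line over the pocket, whose ring is at about px (310,258). I'll lower it now.

move_arm --increments "1 0 -8 0 0 0 160;0 0 -9 0 0 0 160;0 0 -9 0 0 0 160;0 0 -8 0 0 0 160;0 0 -5 0 0 0 160;0 0 -3 0 0 0 160;0 0 0 0 0 0 160;0 0 0 0 0 0 160"

```text
time: 6.53
position: [0.4525, 0.2245, 0.0335]
tool_rot: [-3.142, 0.011, 0.001]
ft_force: [-0.1, -0.1, -1.0]
grip_width: 0.586
grip_force: 25.0
```

move_arm --increments "0 0 -1 0 0 0 160;0 0 -1 0 0 0 160;0 0 -1 0 0 0 160;0 0 -1 0 0 0 160;0 0 0 0 0 0 160;0 0 0 0 0 0 160;0 0 0 0 0 0 160;0 0 0 0 0 0 160"

```text
time: 7.2
position: [0.4529, 0.2245, 0.0307]
tool_rot: [3.141, -0.011, 0.001]
ft_force: [-3.0, -1.7, 5.2]
grip_width: 0.591
grip_force: 25.0
```

move_arm --increments "0 0 0 0 0 0 90;0 0 0 0 0 0 60;0 0 0 0 0 0 30;0 0 0 0 0 0 0;0 0 0 0 0 0 0;0 0 10 0 0 0 0;0 0 25 0 0 0 0;0 0 35 0 0 0 0"

```text
time: 7.87
position: [0.4503, 0.2235, 0.0985]
tool_rot: [3.14, -0.011, -0.009]
ft_force: [1.1, -0.9, -0.2]
grip_width: 0.987
grip_force: 0.0
```

move_arm --increments "0 0 30 0 0 0 0;0 -15 15 0 0 0 0;0 -25 0 0 0 0.5 0;2 -35 0 0 0 0.5 0;3 -38 0 0 0 0.5 0;3 -38 0 0 0 0.5 0;3 -38 0 0 0 0.5 0;3 -38 0 0 0 0.5 0"

```text
time: 8.53
position: [0.4666, -0.0043, 0.1456]
tool_rot: [3.14, 0.073, 0.002]
ft_force: [0.5, 0.8, -0.9]
grip_width: 1.001
grip_force: 0.0
```

```bash
python3 - <<'E'
from h import *
np.set_printoptions(precision=4,suppress=True)
p=ctrl.get_image('top');C=cloud(p)
q=C[255:350,110:210].reshape(-1,3);q=q[(q[:,2]>.045)&(q[:,2]<.075)]
print('top of placed',np.percentile(q[:,2],[5,50,95]),q.mean(0),len(q))
cv2.imwrite('pics/t2.png',cv2.resize(p['frame'][110:370,100:400,::-1],None,fx=2,fy=2))
s=ctrl.get_state();print(s['time'],s['position'],s['joint_positions'])
E
python3 w.py weight_oblong w3.png
```

```text
top of placed [0.0524 0.056  0.0581] [0.4517 0.2225 0.0557] 1147
8.5833 [ 0.4669 -0.0136  0.1453] [ 0.4731  0.0058 -0.5024  1.973   0.0087  1.1626 -1.567 ]
8.6333 [ 0.4667 -0.0097  0.1452] [3.1384 0.0552 0.0008] [-0.5385  0.534   0.2023] 0.9991424466873587 0.0
toolY -87.98542203896001 down [ 0.0006 -0.0027 -1.    ]
0.91 px 363.7502863688431 227.06013745704468 0.04566196881095834 ((474.925537109375, -51.24748992919922), (69.46250915527344, 30.040193557739258), 3.781578540802002)
```

move_arm --increments "2 -16 -6 0 0 0.5 0;2 -18 -10 0 0 0.5 0;2 -10 -16 0 0 0.4 0;2 -4 -18 0 0 0 0;0 0 -18 0 0 0 0;0 0 -10 0 0 0 0;0 0 0 0 0 0 0;0 0 0 0 0 0 0"

```text
time: 9.35
position: [0.4746, -0.0494, 0.0668]
tool_rot: [-3.139, -0.112, 0.001]
ft_force: [-0.7, 0.0, -0.1]
grip_width: 0.998
grip_force: 0.0
```

```bash
python3 w.py weight_oblong w4.png
```

```text
9.4 [ 0.4752 -0.0497  0.0675] [-3.1396 -0.1117 -0.0017] [0.1994 0.2115 0.1611] 0.9982166014865533 0.0
toolY -85.92439521719018 down [ 0.0011  0.0001 -1.    ]
0.85 px 313.696418016314 270.545927414588 0.04555526836590183 ((478.7675476074219, -50.987388610839844), (62.4571647644043, 30.02375030517578), 3.824737548828125)
```

move_arm --increments "0 -1.4 -10 0 0 0 0;0 0 -14 0 0 0 0;0 0 -13 0 0 0 0;0 0 -8 0 0 0 0;0 0 -3 0 0 0 0;0 0 0 0 0 0 0;0 0 0 0 0 0 80;0 0 0 0 0 0 220"

```text
time: 10.12
position: [0.4753, -0.0521, 0.0193]
tool_rot: [3.139, 0.109, 0.002]
ft_force: [-0.3, 0.1, 0.3]
grip_width: 0.918
grip_force: 0.0
```

move_arm --increments "0 0 0 0 0 0 220;0 0 0 0 0 0 220;0 0 0 0 0 0 220;0 0 0 0 0 0 220;0 0 0 0 0 0 220;0 0 0 0 0 0 220;0 0 0 0 0 0 220;0 0 0 0 0 0 220"

```text
time: 10.78
position: [0.4746, -0.052, 0.0186]
tool_rot: [3.14, 0.109, -0.0]
ft_force: [0.6, 0.6, 0.7]
grip_width: 0.344
grip_force: 25.0
```

move_arm --increments "0 0 20 0 0 0 220;0 0 35 0 0 0 220;0 0 35 0 0 0 220;6 20 0 0 0 -1 220;9 32 0 0 0 -1 220;10 34 0 0 0 -1 220;10 34 0 0 0 -1 220;10 34 0 0 0 -1 220"

```text
time: 11.45
position: [0.5194, 0.1031, 0.1083]
tool_rot: [3.141, -0.03, -0.001]
ft_force: [0.6, 0.2, -2.3]
grip_width: 0.342
grip_force: 25.0
```

move_arm --increments "10 34 0 0 0 -1 220;10 32 0 0 0 0 220;7 24 0 0 0 0 220;5 18 0 0 0 0 220;3.5 10.5 0 0 0 0 220;0 0 -8 0 0 0 220;0 0 -12 0 0 0 220;0 0 -12 0 0 0 220"

```text
time: 12.12
position: [0.5549, 0.2182, 0.075]
tool_rot: [3.139, -0.058, -0.001]
ft_force: [-0.2, 0.0, -2.1]
grip_width: 0.344
grip_force: 25.0
```

move_arm --increments "0 0 -3 0 0 0 220;0 0 0 0 0 0 220;0 0 0 0 0 0 220;0 0 0 0 0 0 220;0 0 0 0 0 0 220;0 0 0 0 0 0 220;0 0 0 0 0 0 220;0 0 0 0 0 0 220"

```text
time: 12.78
position: [0.5552, 0.2206, 0.0739]
tool_rot: [-3.141, 0.055, -0.001]
ft_force: [-0.3, -0.7, -2.0]
grip_width: 0.344
grip_force: 25.0
```

```bash
python3 w.py nest_oblong w5.png
```

```text
12.8333 [0.5552 0.2205 0.0738] [ 3.1411 -0.055   0.0005] [ 0.0346 -0.4774 -1.8178] 0.3395988973937228 24.999370872974396
toolY -92.00740307907722 down [ 0.0003 -0.     -1.    ]
0.76 px 310.38288682659197 230.48572929434425 0.022594892814462447 ((561.9091186523438, 220.2280731201172), (100.78813171386719, 87.43444061279297), 87.36418151855469)
```

View pics/w5.png

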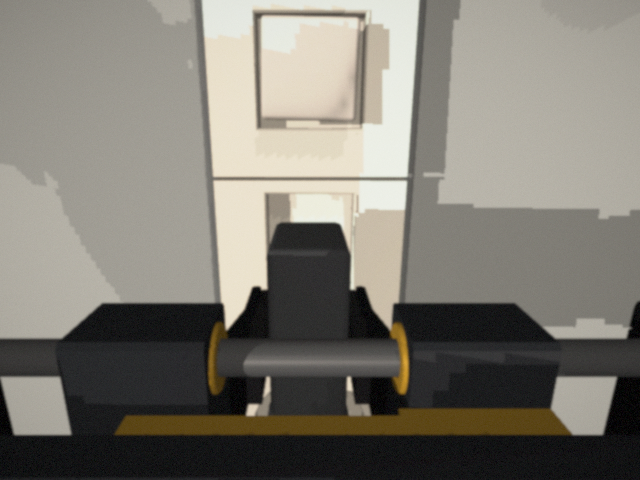

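The oblong weight lines up with its pocket: the far edge of the pocket is at px row 193, columns 265–355, and the weight spans columns 268–350. I'll lower it.

move_arm --increments "0 0 -8 0 0 0 220;0 0 -9 0 0 0 220;0 0 -9 0 0 0 220;0 0 -8 0 0 0 220;0 0 -5 0 0 0 220;0 0 -3 0 0 0 220;0 0 -1 0 0 0 220;0 0 0 0 0 0 220"

```text
time: 13.55
position: [0.555, 0.2205, 0.0303]
tool_rot: [3.141, -0.055, -0.001]
ft_force: [0.2, 0.4, -1.9]
grip_width: 0.339
grip_force: 25.0
```

move_arm --increments "0 0 -1 0 0 0 220;0 0 -1 0 0 0 220;0 0 -1 0 0 0 220;0 0 0 0 0 0 220;0 0 0 0 0 0 220;0 0 0 0 0 0 220;0 0 0 0 0 0 220;0 0 0 0 0 0 220"

```text
time: 14.22
position: [0.5556, 0.2206, 0.0286]
tool_rot: [-3.141, 0.055, -0.002]
ft_force: [-2.0, -0.2, 6.1]
grip_width: 0.339
grip_force: 25.0
```

Contact. I'll release, rise straight up and move clear.

move_arm --increments "0 0 0 0 0 0 180;0 0 0 0 0 0 140;0 0 0 0 0 0 90;0 0 0 0 0 0 50;0 0 0 0 0 0 20;0 0 0 0 0 0 0;0 0 10 0 0 0 0;0 0 25 0 0 0 0"

```text
time: 14.88
position: [0.5525, 0.2192, 0.06]
tool_rot: [3.139, -0.055, -0.01]
ft_force: [-0.8, 0.5, 0.7]
grip_width: 0.79
grip_force: 0.0
```

move_arm --increments "0 0 30 0 0 0 0;0 0 30 0 0 0 0;0 0 20 0 0 0 0;0 -25 0 0 0 0 0;0 -35 0 0 0 0 0;0 -35 0 0 0 0 0;0 -35 0 0 0 0 0;0 -25 0 0 0 0 0"

```text
time: 15.55
position: [0.5552, 0.0617, 0.1434]
tool_rot: [3.139, -0.059, 0.001]
ft_force: [0.0, -0.3, -0.2]
grip_width: 1.002
grip_force: 0.0
```

move_arm --increments "0 -10 0 0 0 0 0;0 0 0 0 0 0 0;0 0 0 0 0 0 0;0 0 0 0 0 0 0;0 0 0 0 0 0 0;0 0 0 0 0 0 0;0 0 0 0 0 0 0;0 0 0 0 0 0 0"

```text
time: 16.22
position: [0.555, 0.0564, 0.1425]
tool_rot: [-3.141, 0.053, 0.0]
ft_force: [-0.5, -0.4, 0.3]
grip_width: 0.999
grip_force: 0.0
```

Run:
```python
from h import *
np.set_printoptions(precision=4,suppress=True)
p=ctrl.get_image('top');C=cloud(p)
for a,b in [(262,350),(190,262)]:
    q=C[a:b,110:210].reshape(-1,3);q=q[(q[:,2]>.045)&(q[:,2]<.075)]
    print(np.percentile(q[:,2],[5,50,95]),cv2.minAreaRect((q[:,:2]*1000).astype(np.float32)))
cv2.imwrite('pics/t3.png',cv2.resize(p['frame'][110:370,100:400,::-1],None,fx=2,fy=2))
```

```text
Traceback (most recent call last):
IndexError: index -1 is out of bounds for axis 0 with size 0
```

The arm is probably blocking the top camera, so I'll move it farther away.

move_arm --increments "0 -20 10 0 0 0 0;0 -35 10 0 0 0 0;0 -38 10 0 0 0 0;0 -38 0 0 0 0 0;0 -38 0 0 0 0 0;0 -35 0 0 0 0 0;0 -20 0 0 0 0 0;0 -10 0 0 0 0 0"

```text
time: 16.93
position: [0.5543, -0.1832, 0.1723]
tool_rot: [3.139, -0.064, -0.001]
ft_force: [0.4, 0.4, 0.1]
grip_width: 1.002
grip_force: 0.0
```

Run:
```python
from h import *
np.set_printoptions(precision=4,suppress=True)
p=ctrl.get_image('top');C=cloud(p)
cv2.imwrite('pics/t3.png',cv2.resize(p['frame'][110:370,100:400,::-1],None,fx=2,fy=2))
for a,b in [(262,350),(190,262)]:
    q=C[a:b,110:210].reshape(-1,3);q=q[(q[:,2]>.045)&(q[:,2]<.075)]
    if len(q): print(np.percentile(q[:,2],[5,50,95]),cv2.minAreaRect((q[:,:2]*1000).astype(np.float32)))
```

```text
[0.0524 0.0559 0.058 ] ((451.2757873535156, 223.95835876464844), (49.56371307373047, 51.661617279052734), 1.3923704624176025)
[0.0504 0.0558 0.058 ] ((554.941162109375, 220.5634765625), (31.762527465820312, 70.10960388183594), 87.66938781738281)
```

View pics/t3.png

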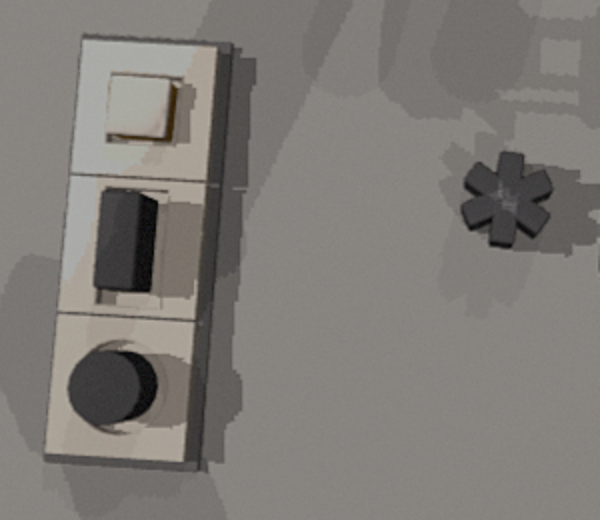

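Both weights stand in their own pockets: the round one at px (112,388) and the oblong one at (127,240). Both tops are at z 0.056 m, so they are seated flat on the pocket floors.

```bash
python3 -c "
from bench import ctrl
print(ctrl.close_job())"
```

```text
the job is handed in; nothing more can be done
None
```

The round and oblong weights are both upright and fully down in their own pockets, the arm is clear of them, and I handed the job in at about 17 s of the 61 s allowed.

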